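Set up the fold-out target panel for the rover

ROBOT

A 7-joint arm with a two-finger parallel gripper is mounted at the origin on the work surface. World frame = base frame: x ahead of the robot, y to its left, z up, the work surface at z = 0. Lengths are in m, angles in rad, forces in N, time in s.
With the tool pointing down it reaches from about 0.425 to 0.875 m from the base axis. Payload 4.7 kg.
Tool frame: the origin (TCP) lies midway between the tips of the shut fingers; the grasp point (between the pads) lies 19 mm behind it; x points along the fingers, y is the direction in which the jaws open and shut, and the axes are right-handed (so a half turn about x gives the same grasp; the last joint's range is limited). The gripper opens to 87 mm and grips with 3 to 60 N. Pads are 19 mm wide; open, the fingers measure 117 mm over their backs; the gripper's body (75 mm by 190 mm) begins 51 mm behind the grasp point.
Start: joints at [1.183, 0.321, -0.07, 1.45, 0.023, 1.371, -0.057], TCP at [0.254, -0.598, 0.223] pointing down, gripper open.
Joint ranges: [-2.86, 2.86], [-0.3, 2.09], [-1.38, 1.24], [0.06, 2.45], [-1.56, 4.7], [0.09, 2.05], [-2.69, 2.69]. Speed limits (rad/s): [2.57, 2.57, 3.14, 3.14, 3.14, 3.14, 3.14].

INTERFACE

Orientations are given as a rotation vector (axis times angle).
In Python, from bench import ctrl gives the robot as it stands. The module is installed in compiled form; this text tells all that it offers.
- The arm moves only by the shell command python3 -m jog 'ROWS' [FORCE]. ROWS is JSON, a list of rows, each an object with "rot": the turn, a rotation vector about the tool's x, y, z in units of 5 degrees (1.0 is 5 degrees), a list of three; "travel": the shift along the tool's x, y, z in units of 0.3 m (1.0 is 0.3 m), a list of three; "jaw": the closure, from -1 (fully open) to 1 (shut), so that 0 is half open. In form: [{"rot": [ax, ay, az], "travel": [tx, ty, tz], "jaw": jaw}, ...]. A call has 1 to 8 rows; each row shifts and turns the commanded pose from where the row before left it, along the tool's axes as they then stand; what a row does not reach is not made up. A row lasts 1/10 s, in which the tool goes at most 50 mm and 8.59 degrees, less where a joint would pass 70% of its speed; a pose out of reach is approached as far as the arm can. A call with a number of a shift or a turn outside -1 to 1 is refused whole. A call with a gripper value outside its range is refused whole. The fingers move at their own pace and stop on an object; FORCE is the grip in N (left out, the last holds). Time passes only in rows, so rows that do not move let the fingers close. It gives the time, the measured TCP pose, the force and the opening at its end, in the units of the state.
- ctrl.get_state(): the state, without advancing time (a new reading comes with each control period).
- ctrl.get_image(name): name is "side" or "top"; returns the picture (400x640x3 uint8, red, green, blue); there is no depth.
- ctrl.camera_model(name): a dict with "mtx" (3x3 intrinsics, pixels), "extrinsics" (4x4, takes a point from world to camera coordinates). Camera axes: x right, y up, looking along -z (the intrinsics and any distortion apply to the point x, -y, -z); pixel columns grow to the right and rows downward; lengths in m; the calibration is good to about 2 mm. A picture is of the moment at which its call begins. camera_model takes no time and is no camera call.
- ctrl.close_job(): hands the job in, once; it reports no verdict.
The state is a dict: "time": time; "joint_positions": joint angles; "qd": joint speeds; "joint_torque": joint torques, N m; "position": TCP position; "tool_rot": TCP orientation; "ft_force": force on the tool from outside, world axes, zero at the start; "torque": the same for the moment, N m; "grip_width": opening from 0.0 (shut) to 1.0 (fully open).
Only numpy, scipy, OpenCV 4.12 (cv2) and the standard library are available. Lean on these libraries where they do the work, as an engineer would, in place of code of your own. Each camera call takes 0.05 s, during which the arm holds its last target.

TASK

Set up the plywood target panel for the rover's distance test: while it stands in its grey holder (where it slides a little), push its folding metal leg out until you feel it bear firmly against its stop, without forcing the hinge. Then lift the panel out of the holder and stand it upright on the paper-tape T on the rubber mat, panel centred along the crossbar and leg along the stem, and let go. Leave the rover and everything else on the bench where it is.

Things in the scene. Friction and masses are not known exactly. Their poses are not given: they have to be found in the camera images.
- panel: Loose plywood panel, 10 thick (x) x 130 wide (y) x 140 tall (z), 0.33 to 0.47 kg with its leg. Origin: centre of its underside. -x is its plain front, +x its back, which carries the leg. Stands in the holder's groove, 8 mm above the bench, with 1.7 mm play front and back and 4 to 13 mm along y: pushed towards -y it slides until it meets the end of the holder's post.
- leg (a joint): Leg opening (rad): 0 = folded flat along the panel's +y half, 1.57 = hard against its stop, square to the back, pointing along the panel's +x. Starts at 0 to 0.33. Stiff friction hinge (0.22 N m), stays where left. Hinge line vertical, at x = +11, y = 0 mm of the panel. More than 20 N on the leg strains the hinge.
- leg_push (a point): Point on the leg's inner face (the face to push on), 100 mm out from the hinge line, 110 mm above the panel's underside, on the leg's blade. Folded, the blade stands out past the panel's +y edge and can be pushed there from the front. Its x axis is square to the leg, the way it is pushed (at angle 0 the panel's +x); its y axis runs out along the leg.
- leg_foot (a point): Lower end of the leg's blade, 112 mm out from the hinge line. The leg is an aluminium plate 8 mm thick with the hinge line in its mid-plane: an arm (0 to 85 mm out, heights 48 to 80 mm above the panel's underside) and at its end a tall blade (75 to 120 mm out, heights 1 to 132 mm).
- holder: Fixed grey holder. Origin: centre of the groove at bench level; same axes as the panel standing in it. Groove floor 8 mm up; walls 12 thick, 42 high, y = -63 to +63 mm; at the -y end a U-shaped post 112 high (y = -87 to -51 mm, inside end at -75) embraces the panel's edge. Raise the panel 110 mm straight up to clear it.
- mark (a point): Centre of the T's crossbar (tape 16 x 130 mm) on the mat's top, 3 mm above the bench: the panel's underside centre belongs here. x along the stem, away from the rover (the way the leg is to point); y along the crossbar. The fixed rubber mat is 400 x 180 mm.
- leg_mark (a point): Point on the T's stem, 112 mm from the mark along its x: the leg's foot belongs here (to within about a centimetre).
- rover_front (a point): Front end of the loose four-wheeled rover (150 x 132 x 71 mm), 75 mm before its centre and 36 mm up. The rover stands on the mat with this end 85 to 97 mm before the mark, its sensor facing the mark. Leave it.
- battery: Loose battery pack, 60 x 30 x 20 mm. Leave it.
- sensor: Loose sensor board with two round cans, 22 x 45 x 16 mm. Leave it.
- multimeter: Loose multimeter, 170 x 85 x 47 mm. Leave it.
- screwdriver: Loose screwdriver. Leave it.
- tape_roll: Loose tape roll, 84 mm across, 19 mm tall. Leave it.
- mug: Loose mug, 76 mm across, 90 mm tall. Leave it.
Mind the look-alikes: they are no part of the job. There is more than one size of the panel; the job needs the smaller.

How it is judged:
By the outcome, as a careful person would: the job done as asked, in the order asked, and still so for the second after the job is handed in, with the robot touching nothing.
It also fails if it takes over 67 s, if anything falls off the work surface, if the arm or the gripper's body presses on something with over 40 N, if the wrist force passes 120 N, or if a joint passes its speed limit or range.

## Working session

There is one attempt and no reset: what is moved stays moved. The work goes in short steps, Python scripts to look and compute and a shell command to move; the robot and the scene stay as the last step left them, time stands still between calls to the robot, and variables do not carry over. Pictures are saved under pics/ and viewed, and the job is handed in when it is done.

```bash
mkdir -p pics; ls
python3 - <<'E'
from bench import ctrl
import cv2
s=ctrl.get_state()
for k,v in s.items(): print(k,v)
for n in ("side","top"):
    im=ctrl.get_image(n); cv2.imwrite(f"pics/{n}0.png",im[:,:,::-1]); 
    m=ctrl.camera_model(n); print(n,m)
E
```

```text
pics
time 0.0
joint_positions [ 1.1831177   0.32183885 -0.07009077  1.45170806  0.02260416  1.37076976
 -0.05692237]
qd [-0.00035459  0.00127328  0.00156023  0.00112683 -0.00066738 -0.00027037
 -0.0010003 ]
joint_torque [-2.57526281e-04 -4.91283524e+01 -4.03586794e-01 -3.12527597e+01
 -6.36811322e-02  4.37008752e-02  1.95080474e-04]
position [ 0.25392309 -0.59774096  0.22143466]
tool_rot [ 2.00084077  0.40947522 -2.00183054]
ft_force [-1.05513725  0.52427239 -0.18556268]
torque [-0.04095555  0.00866699  0.01463411]
grip_width 1.0002070835695265
side {'mtx': array([[510.62368177,   0.        , 320.16001227],
       [  0.        , 510.62368177, 192.65341081],
       [  0.        ,   0.        ,   1.        ]]), 'extrinsics': array([[-0.90756812, -0.41952514, -0.01785391,  0.47340174],
       [ 0.24567404, -0.56499343,  0.78767169, -0.20219656],
       [-0.34053542,  0.71047947,  0.61583646, -1.39650698],
       [ 0.        ,  0.        ,  0.        ,  1.        ]])}
top {'mtx': array([[452.09326924,   0.        , 317.62729752],
       [  0.        , 452.09326924, 196.59309612],
       [  0.        ,   0.        ,   1.        ]]), 'extrinsics': array([[-3.55921883e-02, -9.99366331e-01, -3.63680940e-04,
         1.89499100e-02],
       [ 9.77033881e-01, -3.48733217e-02,  2.10210956e-01,
        -5.40604937e-01],
       [-2.10090435e-01,  7.12653932e-03,  9.77655983e-01,
        -1.13812355e+00],
       [ 0.00000000e+00,  0.00000000e+00,  0.00000000e+00,
         1.00000000e+00]])}
```

View pics/side0.png

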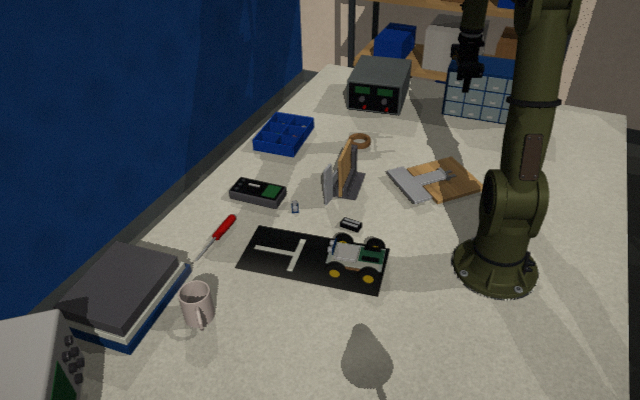

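View pics/top0.png

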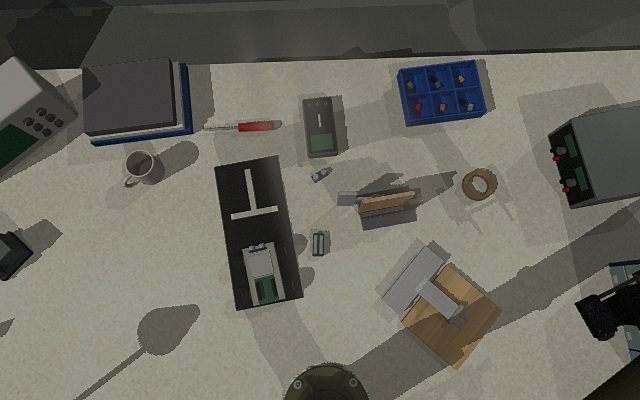

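```bash
cat > h.py <<'E'
import numpy as np, cv2
from bench import ctrl
from scipy.spatial.transform import Rotation as R
def cam(n):
    m=ctrl.camera_model(n); return m["mtx"],m["extrinsics"]
def ray(n,u,v):
    K,E=cam(n); d=np.linalg.inv(K)@[u,v,1]; d=np.array([d[0],-d[1],-d[2]])
    Rm=E[:3,:3]; o=-Rm.T@E[:3,3]; d=Rm.T@d; return o,d/np.linalg.norm(d)
def plane(n,u,v,z):
    o,d=ray(n,u,v); return o+d*(z-o[2])/d[2]
def proj(n,p):
    K,E=cam(n); c=E[:3,:3]@np.asarray(p)+E[:3,3]; q=K@[c[0],-c[1],-c[2]]; return q[:2]/q[2]
def tri(a,b):  # side px, top px
    o1,d1=ray("side",*a); o2,d2=ray("top",*b)
    A=np.stack([d1,-d2],1); t=np.linalg.lstsq(A,o2-o1,rcond=None)[0]
    p,q=o1+t[0]*d1,o2+t[1]*d2; return (p+q)/2,np.linalg.norm(p-q)
def crop(im,x0,y0,x1,y1,f,name):
    c=cv2.resize(im[y0:y1,x0:x1],None,fx=f,fy=f,interpolation=cv2.INTER_CUBIC); cv2.imwrite(name,c)
E
python3 - <<'E'
from h import *
crop(cv2.imread("pics/top0.png"),325,170,435,240,7,"pics/t1.png")
crop(cv2.imread("pics/side0.png"),300,120,400,220,6,"pics/s1.png")
crop(cv2.imread("pics/top0.png"),205,150,335,315,3.6,"pics/t2.png")
E
```

```text
(no output)
```

View pics/t1.png

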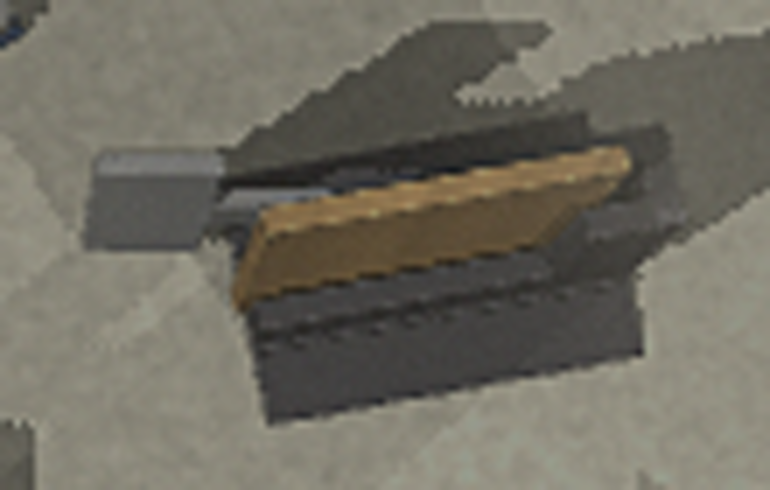

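View pics/s1.png

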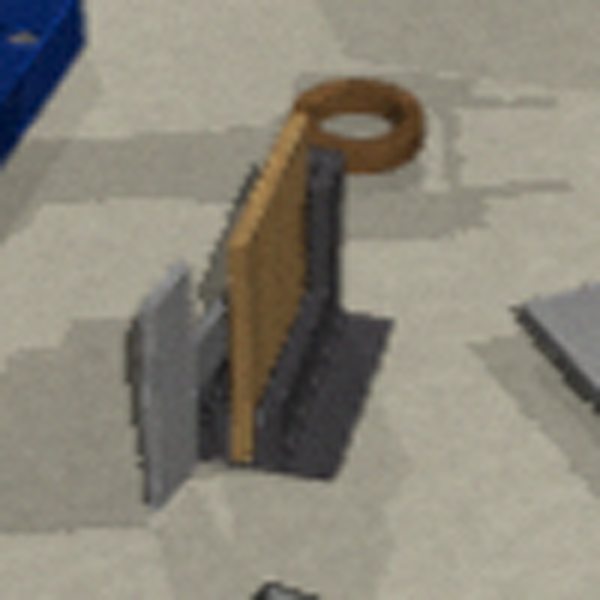

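View pics/t2.png

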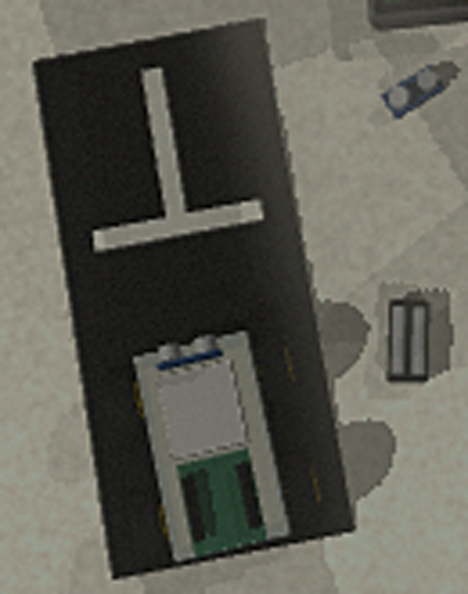

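Run:
```python
from h import *
T=lambda x,y:(325+x/7-.4,170+y/7-.4); S=lambda x,y:(300+x/6-.4,120+y/6-.4)
np.set_printoptions(precision=4,suppress=True)
pts={}
for n,a in dict(Lf=(270,235),Lb=(266,208),Rb=(618,148),Rf=(630,172)).items(): pts[n]=plane("top",*T(*a),.148); print(n,pts[n])
c=(pts['Lf']+pts['Lb']+pts['Rb']+pts['Rf'])/4; w=(pts['Lf']+pts['Lb']-pts['Rb']-pts['Rf'])/2
print("centre",c,"w",np.linalg.norm(w[:2]),"ydir ang",np.degrees(np.arctan2(w[1],w[0])))
for n,a in dict(bl=(97,150),br=(222,152),fr=(222,178),fl=(95,178)).items(): print("blade",n,plane("top",*T(*a),.140))
print("tri panel L",tri(S(236,243),T(268,225)))
print("tri panel R",tri(S(305,116),T(622,160)))
print("tri blade R",tri(S(186,266),T(222,165)))
print("tri blade L",tri(S(140,313),T(96,165)))
# holder base corners at z=0? front walls top .042
for a in [(250,330),(635,262),(268,422),(640,352)]: print("hold z0/.042",plane("top",*T(*a),0)[:2],plane("top",*T(*a),.042)[:2])
# T
im=cv2.imread("pics/top0.png").astype(int)
U=lambda x,y:(205+x/3.6-.4,150+y/3.6-.4)
for n,a in dict(cbL=(97,241),cbR=(262,210),stemtop=(152,68),stemb=(175,214)).items(): print(n,plane("top",*U(*a),.003))
m=((im.sum(2)>330)).astype(np.uint8)
ys,xs=np.mgrid[0:400,0:640]
box=np.zeros_like(m); box[165:225,228:280]=1
m=m*box; print(m.sum())
nc,lab,st,_=cv2.connectedComponentsWithStats(m); print(st)
cv2.imwrite("pics/m.png",m[150:240,210:300]*255)
```

```text
Lf [ 0.5012 -0.1098  0.148 ]
Lb [ 0.5108 -0.1089  0.148 ]
Rb [ 0.5278 -0.2331  0.148 ]
Rf [ 0.5191 -0.2366  0.148 ]
centre [ 0.5147 -0.1721  0.148 ] w 0.1266768199970783 ydir ang 97.9191067347824
blade bl [ 0.5354 -0.0515  0.14  ]
blade br [ 0.5331 -0.0955  0.14  ]
blade fr [ 0.5237 -0.095   0.14  ]
blade fl [ 0.5253 -0.0504  0.14  ]
tri panel L (array([ 0.5056, -0.1093,  0.1464]), np.float64(0.0011299052966603912))
tri panel R (array([ 0.5218, -0.235 ,  0.1464]), np.float64(0.004160554582904773))
tri blade R (array([ 0.5289, -0.0959,  0.1347]), np.float64(0.0014296895049501343))
tri blade L (array([ 0.5324, -0.051 ,  0.1333]), np.float64(0.0018905885105442433))
hold z0/.042 [ 0.4925 -0.116 ] [ 0.4856 -0.1117]
hold z0/.042 [ 0.5142 -0.2692] [ 0.5065 -0.2597]
hold z0/.042 [ 0.4559 -0.121 ] [ 0.4502 -0.1165]
hold z0/.042 [ 0.4783 -0.2683] [ 0.4719 -0.2588]
cbL [0.5051 0.2372 0.003 ]
cbR [0.5247 0.1112 0.003 ]
stemtop [0.6403 0.1949 0.003 ]
stemb [0.5239 0.1777 0.003 ]
451
[[     0      0    640    400 255549]
 [   231    169     47     50    451]]
```

Run:
```python
from h import *
np.set_printoptions(precision=4,suppress=True)
s=ctrl.get_state(); M=R.from_rotvec(s["tool_rot"]).as_matrix(); print(M, s["time"])
# finer tape T: contour lines at z=.003 via weighted mask
im=cv2.imread("pics/top0.png").astype(float).mean(2)
P=[];W=[]
for v in range(166,225):
    for u in range(228,282):
        if im[v,u]>75: P.append(plane("top",u,v,.003)[:2]); W.append(im[v,u]-30)
P=np.array(P);W=np.array(W); print(len(P))
th=np.radians(8.6); c=np.array([.515,.1742])
for it in range(6):
    ex=np.array([np.cos(th),np.sin(th)]); ey=np.array([-ex[1],ex[0]])
    a=(P-c)@ex; b=(P-c)@ey
    st=(a>.015)&(a<.15)&(abs(b)<.016); cb=(abs(a)<.016)&(abs(b)<.08)
    ks=np.polyfit(a[st],b[st],1,w=np.sqrt(W[st])); kc=np.polyfit(b[cb],a[cb],1,w=np.sqrt(W[cb]))
    print(np.degrees(th),c,ks,kc,b[cb].min(),b[cb].max(),a[st].max())
    th+= np.arctan(ks[0]); c=c+ex*kc[1]+ey*(b[cb].min()+b[cb].max())/2*.5
```

```text
[[-0.0008  0.3911 -0.9203]
 [ 0.0016 -0.9203 -0.3911]
 [-1.     -0.0017  0.0001]] 0.1
525
8.6 [0.515  0.1742] [0.0057 0.0014] [-0.0086  0.0011] -0.06366349296718822 0.06617876343788752 0.12596870954490585
8.928672787066603 [0.516 0.175] [0.001  0.0007] [-0.003   0.0001] -0.06431776130003886 0.0655939989582257 0.12492693986536538
8.984618132559365 [0.516  0.1753] [0.     0.0004] [-0.002 -0.   ] -0.06464083745573322 0.06528232776587706 0.12482241877639447
8.98571894819165 [0.516  0.1755] [0.     0.0002] [-0.002 -0.   ] -0.06480128846893951 0.06512209992124302 0.1248234016447239
8.985740608521693 [0.516  0.1755] [0.     0.0001] [-0.002 -0.   ] -0.06488149287524579 0.06504189990565863 0.1248237240999615
8.98574103472376 [0.516  0.1756] [0.     0.0001] [-0.002 -0.   ] -0.06492159466321566 0.06500179820408314 0.12482388348159278
```

View pics/m.png

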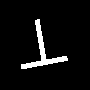

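```bash
python3 -m jog '[{"rot":[0,0,0],"travel":[-0.02,-0.1085,-0.119],"jaw":1},{"rot":[0,0,0],"travel":[-0.02,-0.1085,-0.119],"jaw":1},{"rot":[0,0,0],"travel":[-0.02,-0.1085,-0.119],"jaw":1},{"rot":[0,0,0],"travel":[-0.02,-0.1085,-0.119],"jaw":1},{"rot":[0,0,0],"travel":[-0.02,-0.1085,-0.119],"jaw":1},{"rot":[0,0,0],"travel":[-0.02,-0.1085,-0.119],"jaw":1}]' 10
python3 -m jog '[{"rot":[0,0,0],"travel":[0,-0.1085,-0.119],"jaw":1},{"rot":[0,0,0],"travel":[0,-0.1085,-0.119],"jaw":1},{"rot":[0,0,0],"travel":[0,-0.1085,-0.119],"jaw":1},{"rot":[0,0,0],"travel":[0,-0.1085,-0.119],"jaw":1},{"rot":[0,0,0],"travel":[0,-0.1085,-0.119],"jaw":1},{"rot":[0,0,0],"travel":[0,-0.1085,-0.119],"jaw":1},{"rot":[-1,0,0],"travel":[0,0,0],"jaw":1},{"rot":[-1,0,0],"travel":[0,0,0],"jaw":1}]'
```

```text
time: 0.7
position: [0.3753, -0.3327, 0.2585]
tool_rot: [2.0, 0.407, -2.001]
ft_force: [1.3, -0.4, -0.2]
grip_width: 0.537
time: 1.5
position: [0.4959, -0.069, 0.2582]
tool_rot: [1.889, 0.569, -1.89]
ft_force: [0.0, -0.2, 0.4]
grip_width: 0.007
```

```bash
python3 -m jog '[{"rot":[-1,0,0],"travel":[0,0,0],"jaw":1},{"rot":[-1,0,0],"travel":[0,0,0],"jaw":1},{"rot":[-1,0,0],"travel":[0,0,0],"jaw":1},{"rot":[-1,0,0],"travel":[0,0,0],"jaw":1},{"rot":[-1,0,0],"travel":[0,0,0],"jaw":1},{"rot":[-1,0,0],"travel":[0,0,0],"jaw":1},{"rot":[-1,0,0],"travel":[0,0,0],"jaw":1},{"rot":[-1,0,0],"travel":[0,0,0],"jaw":1}]'
python3 -m jog '[{"rot":[-1,0,0],"travel":[0,0,0],"jaw":1},{"rot":[-1,0,0],"travel":[0,0,0],"jaw":1},{"rot":[-1,0,0],"travel":[0,0,0],"jaw":1},{"rot":[-1,0,0],"travel":[0,0,0],"jaw":1},{"rot":[-1,0,0],"travel":[0,0,0],"jaw":1},{"rot":[-1,0,0],"travel":[0,0,0],"jaw":1},{"rot":[-1,0,0],"travel":[0,0,0],"jaw":1},{"rot":[-1,0,0],"travel":[0,0,0],"jaw":1}]'
python3 -m jog '[{"rot":[-1,0,0],"travel":[0,0,0],"jaw":1},{"rot":[-1,0,0],"travel":[0,0,0],"jaw":1},{"rot":[-1,0,0],"travel":[0,0,0],"jaw":1},{"rot":[-1,0,0],"travel":[0,0,0],"jaw":1},{"rot":[-1,0,0],"travel":[0,0,0],"jaw":1},{"rot":[-1,0,0],"travel":[0,0,0],"jaw":1},{"rot":[-1,0,0],"travel":[0,0,0],"jaw":1},{"rot":[-1,0,0],"travel":[0,0,0],"jaw":1}]'
python3 -m jog '[{"rot":[-1,0,0],"travel":[0,0,0],"jaw":1},{"rot":[-1,0,0],"travel":[0,0,0],"jaw":1},{"rot":[-1,0,0],"travel":[0,0,0],"jaw":1},{"rot":[-1,0,0],"travel":[0,0,0],"jaw":1},{"rot":[-1,0,0],"travel":[0,0,0],"jaw":1}]'
python3 - <<'E'
from h import *
np.set_printoptions(precision=4,suppress=True)
s=ctrl.get_state(); M=R.from_rotvec(s["tool_rot"]).as_matrix(); print(M, s["joint_positions"],s["ft_force"])
im=ctrl.get_image("top")[:,:,::-1]; crop(im,305,130,445,250,5.5,"pics/t3.png")
E
```

```text
time: 2.3
position: [0.4954, -0.0712, 0.2581]
tool_rot: [1.421, 1.057, -1.422]
ft_force: [0.8, -0.2, -0.6]
grip_width: 0.006
time: 3.1
position: [0.4954, -0.0712, 0.2581]
tool_rot: [0.905, 1.375, -0.906]
ft_force: [-1.1, 1.2, -0.5]
grip_width: 0.01
time: 3.9
position: [0.4954, -0.0712, 0.2581]
tool_rot: [0.366, 1.54, -0.366]
ft_force: [-0.3, 0.5, 0.5]
grip_width: 0.007
time: 4.4
position: [0.4954, -0.0712, 0.2581]
tool_rot: [0.024, 1.571, -0.024]
ft_force: [0.3, -0.1, 1.1]
grip_width: 0.003
[[-0.0008  0.0309  0.9995]
 [ 0.0001  0.9995 -0.0309]
 [-1.      0.     -0.0008]] [ 0.6683  0.0091 -0.5773  1.7404  0.005   1.3944  1.63  ] [ 0.2624 -0.1037  1.0551]
```

View pics/t3.png

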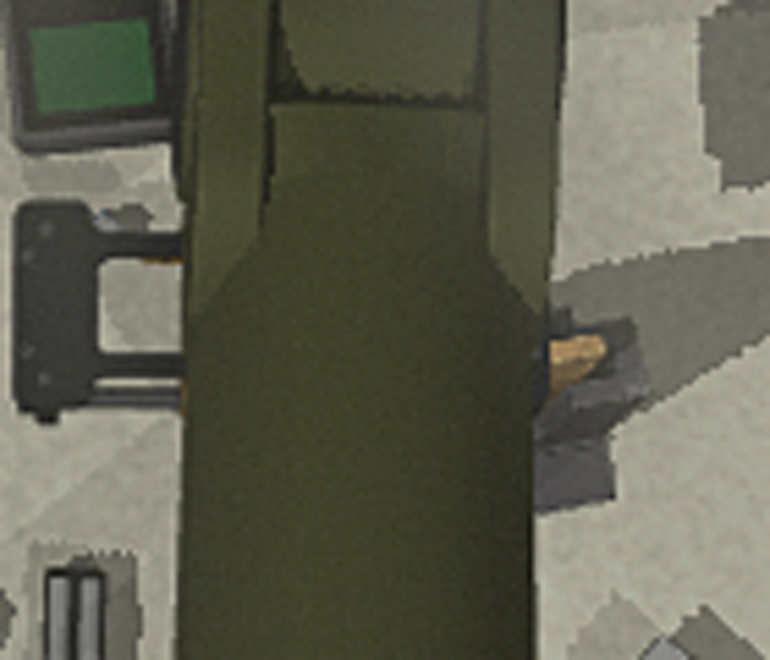

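```bash
python3 -m jog '[{"rot":[0,0,0],"travel":[0.13,0,0],"jaw":1},{"rot":[0,0,0],"travel":[0.13,0,0],"jaw":1},{"rot":[0,0,0],"travel":[0.13,0,0],"jaw":1},{"rot":[0,0,0],"travel":[0.13,0,0],"jaw":1},{"rot":[0,0,0],"travel":[0,0,0],"jaw":1}]'
python3 - <<'E'
from h import *
np.set_printoptions(precision=4,suppress=True)
s=ctrl.get_state(); print(s["position"],s["ft_force"])
im=ctrl.get_image("side")[:,:,::-1]; crop(im,270,90,400,220,4.6,"pics/s3.png")
E
```

```text
time: 4.95
position: [0.491, -0.0706, 0.0975]
tool_rot: [0.03, 1.581, -0.026]
ft_force: [-0.1, 0.1, 0.6]
grip_width: 0.003
[ 0.491  -0.0706  0.0975] [-0.0572  0.0539  0.6403]
```

View pics/s3.png

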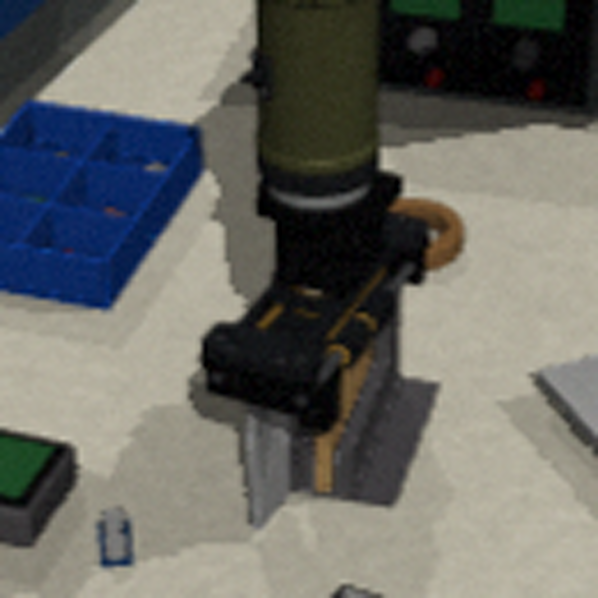

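```bash
python3 -m jog '[{"rot":[0,0,0],"travel":[0,0,0.03],"jaw":1},{"rot":[0,0,0],"travel":[0,0,0.03],"jaw":1},{"rot":[0,0,0],"travel":[0,0,0],"jaw":1}]'
python3 -c "
from h import *
s=ctrl.get_state();print(s['joint_positions'],R.from_rotvec(s['tool_rot']).as_matrix(),s['ft_force'])"
python3 -m jog '[{"rot":[0,0,0],"travel":[0,0,0.01],"jaw":1},{"rot":[0,0,0],"travel":[0,0,0.01],"jaw":1},{"rot":[0,0,0],"travel":[0,0,0],"jaw":1}]'
```

```text
time: 5.3
position: [0.5165, -0.0721, 0.1046]
tool_rot: [0.027, 1.567, -0.028]
ft_force: [-0.3, -0.3, 0.1]
grip_width: 0.004
[ 0.6273888   0.18228233 -0.58607141  1.89726295  0.11357938  1.09054628
  1.53276502] [[ 4.02169619e-03  3.47708676e-02  9.99387219e-01]
 [-4.52801628e-04  9.99395262e-01 -3.47693253e-02]
 [-9.99991810e-01 -3.12692497e-04  4.03500842e-03]] [-0.32463298 -0.33980711  0.09682171]
time: 5.6
position: [0.5198, -0.0721, 0.1028]
tool_rot: [0.027, 1.571, -0.027]
ft_force: [-0.6, -0.0, 0.5]
grip_width: 0.005
```

```bash
python3 -m jog '[{"rot":[0,0,0],"travel":[0,0,0.01],"jaw":1},{"rot":[0,0,0],"travel":[0,0,0],"jaw":1}]'
python3 -m jog '[{"rot":[0,0,0],"travel":[0,0,0.01],"jaw":1},{"rot":[0,0,0],"travel":[0,0,0],"jaw":1}]'
python3 -m jog '[{"rot":[0,0,0],"travel":[0,0,0.01],"jaw":1},{"rot":[0,0,0],"travel":[0,0,0],"jaw":1}]'
```

```text
time: 5.8
position: [0.5227, -0.0722, 0.1025]
tool_rot: [0.027, 1.571, -0.027]
ft_force: [-2.0, 0.5, 1.6]
grip_width: 0.006
time: 6.0
position: [0.5258, -0.0725, 0.1024]
tool_rot: [0.027, 1.571, -0.027]
ft_force: [-2.4, -0.5, -0.1]
grip_width: 0.005
time: 6.2
position: [0.5288, -0.0727, 0.1024]
tool_rot: [0.027, 1.571, -0.028]
ft_force: [-1.3, -0.5, 0.8]
grip_width: 0.008
```

```bash
python3 -m jog '[{"rot":[1,0,0],"travel":[0,0.003,0.03],"jaw":1},{"rot":[1,0,0],"travel":[0,0.003,0.03],"jaw":1},{"rot":[1,0,0],"travel":[0,0.003,0.03],"jaw":1},{"rot":[1,0,0],"travel":[0,0.003,0.03],"jaw":1}]'
python3 -m jog '[{"rot":[1,0,0],"travel":[0,0.003,0.03],"jaw":1},{"rot":[1,0,0],"travel":[0,0.003,0.03],"jaw":1},{"rot":[1,0,0],"travel":[0,0.003,0.03],"jaw":1},{"rot":[1,0,0],"travel":[0,0.003,0.03],"jaw":1}]'
python3 - <<'E'
from h import *
np.set_printoptions(precision=4,suppress=True)
s=ctrl.get_state(); print(s["position"],s["ft_force"])
im=ctrl.get_image("side")[:,:,::-1]; crop(im,270,90,400,220,4.6,"pics/s4.png")
im=ctrl.get_image("top")[:,:,::-1]; crop(im,305,130,445,250,4.6,"pics/t4.png")
E
```

```text
time: 6.6
position: [0.5644, -0.0746, 0.1021]
tool_rot: [0.304, 1.551, -0.304]
ft_force: [-2.7, -0.4, -0.0]
grip_width: 0.003
time: 7.0
position: [0.5975, -0.0885, 0.102]
tool_rot: [0.576, 1.495, -0.575]
ft_force: [-2.0, 0.6, -1.4]
grip_width: 0.007
[ 0.5975 -0.0885  0.102 ] [-2.0271  0.5638 -1.4038]
```

View pics/s4.png

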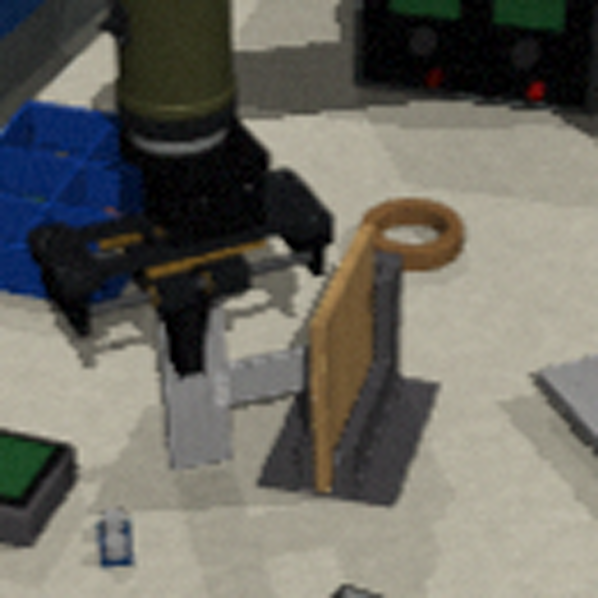

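View pics/t4.png

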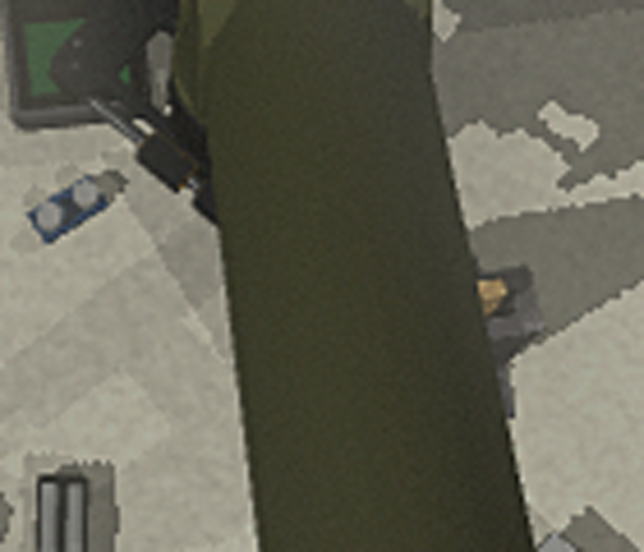

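```bash
python3 -m jog '[{"rot":[1,0,0],"travel":[0,0.003,0.03],"jaw":1},{"rot":[1,0,0],"travel":[0,0.003,0.03],"jaw":1},{"rot":[1,0,0],"travel":[0,0.003,0.03],"jaw":1},{"rot":[1,0,0],"travel":[0,0.003,0.03],"jaw":1}]'
python3 -m jog '[{"rot":[1,0,0],"travel":[0,0.003,0.03],"jaw":1},{"rot":[1,0,0],"travel":[0,0.003,0.03],"jaw":1}]'
python3 -m jog '[{"rot":[0.97,0,0],"travel":[0,0.003,0.02],"jaw":1},{"rot":[0.97,0,0],"travel":[0,0.003,0.02],"jaw":1}]'
python3 -c "
from h import *
s=ctrl.get_state();print(s['joint_positions'],R.from_rotvec(s['tool_rot']).as_matrix(),s['ft_force'])"
```

```text
time: 7.5
position: [0.6233, -0.113, 0.1022]
tool_rot: [0.843, 1.403, -0.842]
ft_force: [-2.9, 0.8, -0.1]
grip_width: 0.008
time: 7.7
position: [0.6329, -0.1282, 0.1023]
tool_rot: [0.976, 1.343, -0.974]
ft_force: [-2.2, 2.4, 0.1]
grip_width: 0.009
time: 7.9
position: [0.638, -0.1393, 0.1024]
tool_rot: [1.103, 1.275, -1.101]
ft_force: [-1.4, 2.9, 0.4]
grip_width: 0.003
[ 0.42868687  0.42619777 -0.32506559  1.57506874  0.14230771  1.16409569
  0.21938117] [[ 6.02114346e-05  9.89493767e-01  1.44575523e-01]
 [ 1.79552424e-03  1.44575183e-01 -9.89492189e-01]
 [-9.99998386e-01  3.19167600e-04 -1.76795496e-03]] [-1.44843287  2.91966735  0.36330458]
```

```bash
cat > f.py <<'E'
from h import *
s=ctrl.get_state();M=R.from_rotvec(s['tool_rot']).as_matrix();print("tool-frame force",np.round(M.T@s['ft_force'],1),"pos",np.round(s['position'],4),"tau z",np.round(s['torque'],2))
E
for i in 1; do python3 -m jog '[{"rot":[0,0,0],"travel":[0,0,0.01],"jaw":1},{"rot":[0,0,0],"travel":[0,0,0],"jaw":1}]'; python3 f.py;done
python3 -m jog '[{"rot":[0,0,0],"travel":[0,0,0.01],"jaw":1},{"rot":[0,0,0],"travel":[0,0,0],"jaw":1}]'; python3 f.py
```

```text
time: 8.1
position: [0.6381, -0.1398, 0.1024]
tool_rot: [1.101, 1.28, -1.096]
ft_force: [-1.7, 5.3, 0.6]
grip_width: 0.002
tool-frame force [-0.5 -0.9 -5.5] pos [ 0.6381 -0.1398  0.1024] tau z [ 1.16  0.45 -0.06]
time: 8.3
position: [0.6382, -0.1403, 0.1025]
tool_rot: [1.101, 1.284, -1.094]
ft_force: [-4.1, 9.1, 1.6]
grip_width: 0.007
tool-frame force [-1.5 -2.7 -9.6] pos [ 0.6382 -0.1403  0.1025] tau z [ 1.83  0.79 -0.15]
```

```bash
python3 -m jog '[{"rot":[0,0,0],"travel":[0,0,0.01],"jaw":1},{"rot":[0,0,0],"travel":[0,0,0],"jaw":1}]'; python3 f.py
```

```text
time: 8.5
position: [0.6384, -0.1407, 0.1025]
tool_rot: [1.102, 1.287, -1.092]
ft_force: [-5.3, 12.6, 3.4]
grip_width: 0.005
tool-frame force [ -3.3  -3.3 -13.3] pos [ 0.6384 -0.1407  0.1025] tau z [ 2.69  1.17 -0.14]
```

Run:
```python
from h import *
im=ctrl.get_image("side")[:,:,::-1]; crop(im,270,90,400,220,4.6,"pics/s5.png")
```

```text
(no output)
```

View pics/s5.png

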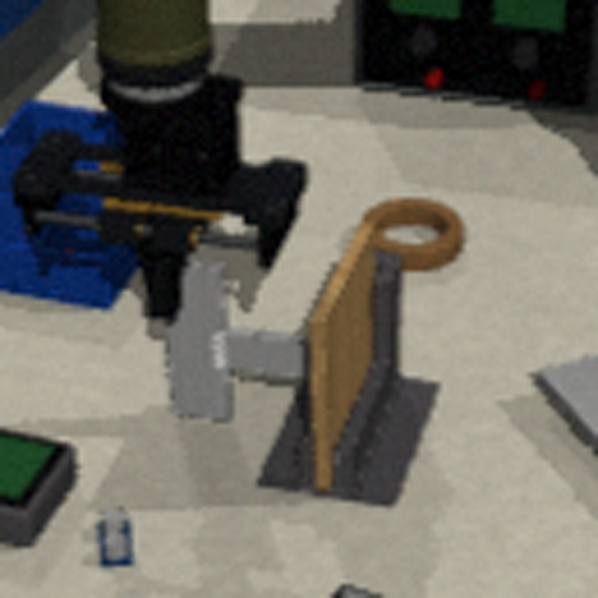

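Run:
```python
from h import *
im=ctrl.get_image("side")[:,:,::-1]; cv2.imwrite("pics/side6.png",im); crop(im,290,125,350,190,9,"pics/s6.png")
im=ctrl.get_image("top")[:,:,::-1]; cv2.imwrite("pics/top6.png",im);crop(im,305,90,445,230,4.2,"pics/t6.png")
p=np.array([.6384,-.1407,.1025]); print(proj("side",p),proj("side",p+[0,0,.04]))
ex=np.array([.9895,.144,0]);ey=np.array([-.144,.9895,0]);h=np.array([.5256,-.1705,0])
for r in (75,120):
  for z in (9,140): print(r,z,proj("side",h+ex*r/1e3+[0,0,z/1e3]))
s=ctrl.get_state(); print(s['position'],s['ft_force'])
```

```text
[305.0670482  157.11995896] [304.61415386 146.68804605]
75 9 [318.92535956 179.9585971 ]
75 140 [318.13059592 146.96566645]
120 9 [306.12305378 177.87493874]
120 140 [304.70309354 144.99203295]
[ 0.6383386  -0.14068047  0.10253628] [-5.25983128 13.22127909  3.64955007]
```

View pics/s6.png

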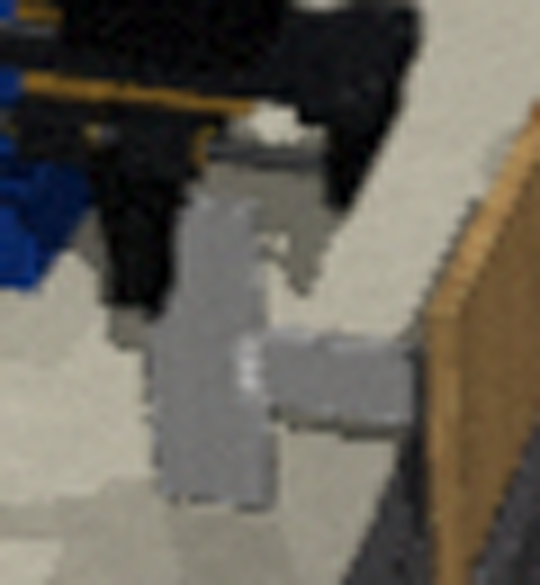

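View pics/t6.png

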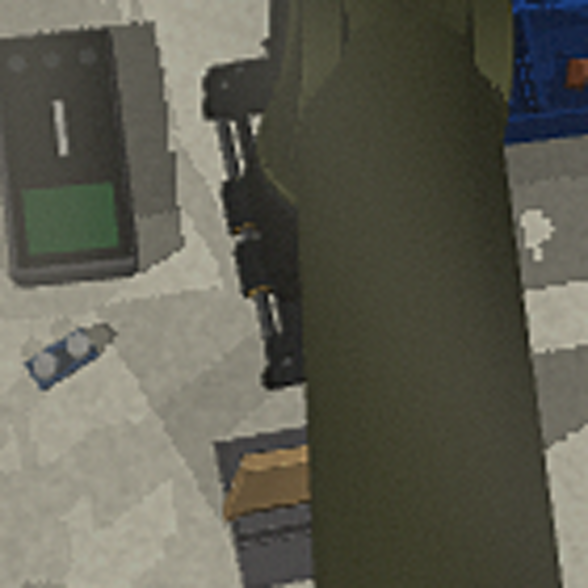

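```bash
python3 -m jog '[{"rot":[0,0,0],"travel":[0,0,-0.05],"jaw":1},{"rot":[0,0,0],"travel":[0,0,-0.05],"jaw":1},{"rot":[0,0,0],"travel":[-0.15,0,0],"jaw":1},{"rot":[0,0,0],"travel":[-0.15,0,0],"jaw":1},{"rot":[0,0,0],"travel":[-0.15,0,0],"jaw":1},{"rot":[0,0,0],"travel":[-0.1,0,-0.13],"jaw":1},{"rot":[0,0,0],"travel":[0,0,-0.16],"jaw":1},{"rot":[0,0,0],"travel":[0,0,-0.16],"jaw":0}]'
python3 -m jog '[{"rot":[0,0,0],"travel":[0,0,-0.16],"jaw":0},{"rot":[0,0,0],"travel":[0,0,-0.16],"jaw":0},{"rot":[0,0,0],"travel":[0,0,-0.16],"jaw":0},{"rot":[0,0,0],"travel":[0,0,0],"jaw":0}]'
python3 f.py
python3 - <<'E'
from h import *
im=ctrl.get_image("side")[:,:,::-1]; cv2.imwrite("pics/side7.png",im); crop(im,290,120,380,210,6,"pics/s7.png")
im=ctrl.get_image("top")[:,:,::-1]; cv2.imwrite("pics/top7.png",im);crop(im,325,140,435,240,7,"pics/t7.png")
E
```

```text
time: 9.45
position: [0.616, 0.015, 0.2696]
tool_rot: [1.103, 1.27, -1.099]
ft_force: [-0.1, 0.6, -0.0]
grip_width: 0.041
time: 9.85
position: [0.5916, 0.1668, 0.2684]
tool_rot: [1.095, 1.284, -1.087]
ft_force: [-0.4, 0.4, 0.5]
grip_width: 0.377
tool-frame force [-0.5 -0.3 -0.5] pos [0.5916 0.1668 0.2684] tau z [ 0.03 -0.05 -0.02]
```

View pics/s7.png

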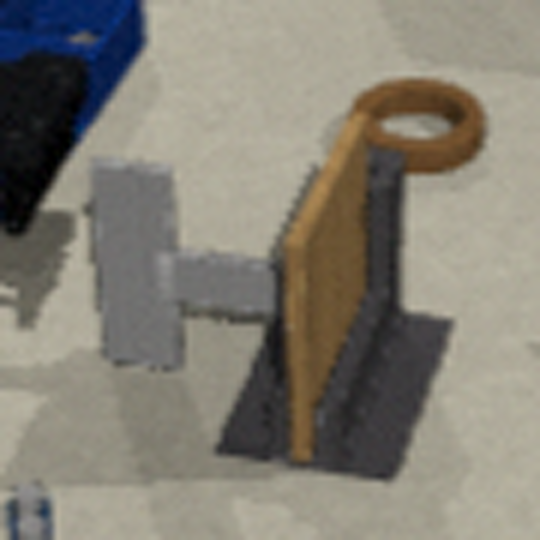

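View pics/t7.png

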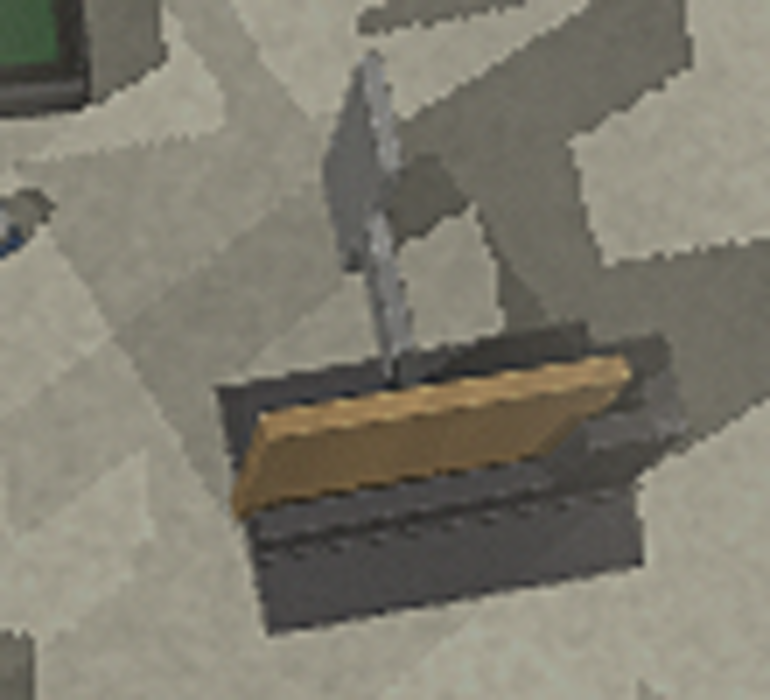

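Run:
```python
from h import *
np.set_printoptions(precision=4,suppress=True)
T=lambda x,y:(325+x/7-.4,140+y/7-.4)
pts={}
for n,a in dict(Lf=(270,438),Lb=(266,413),Rb=(618,355),Rf=(630,378)).items(): pts[n]=plane("top",*T(*a),.148); print(n,pts[n][:2])
w=(pts['Lf']+pts['Lb']-pts['Rb']-pts['Rf'])/2; c=sum(pts.values())/4; print(c,np.degrees(np.arctan2(w[1],w[0]))-90,np.linalg.norm(w))
a=plane("top",*T(360,55),.14);a2=plane("top",*T(379,58),.14);b=plane("top",*T(380,163),.14);b2=plane("top",*T(400,165),.14)
print(a,a2,b,b2); d=(a+a2-b-b2); print(np.degrees(np.arctan2(d[1],d[0])),np.linalg.norm(d)/2)
# arm top z .088
a=plane("top",*T(380,215),.088);b=plane("top",*T(398,360),.088);d=a-b;print(a,b,np.degrees(np.arctan2(d[1],d[0])))
# finer leg edges: blade right edge
i0=cv2.imread("pics/top0.png")[165:245,320:440].astype(int);i7=cv2.imread("pics/top7.png")[165:245,320:440].astype(int)
m=lambda i:((i[:,:,2]-i[:,:,0]>35)).astype(np.uint8)
for i in (i0,i7):
    k=m(i); print(cv2.minAreaRect(cv2.findNonZero(k)), k.sum(), cv2.boundingRect(cv2.findNonZero(k)))
```

```text
Lf [ 0.5037 -0.1099]
Lb [ 0.5126 -0.109 ]
Rb [ 0.5289 -0.2332]
Rf [ 0.5205 -0.2367]
[ 0.5164 -0.1722  0.148 ] 7.52704809917924 0.12653910247115865
[ 0.6444 -0.1511  0.14  ] [ 0.643  -0.1579  0.14  ] [ 0.6038 -0.1557  0.14  ] [ 0.6028 -0.1628  0.14  ]
6.732119372110377 0.04064290389663826
[ 0.5987 -0.1623  0.088 ] [ 0.5432 -0.1653  0.088 ] 3.18024649400196
((65.67950439453125, 35.937538146972656), (12.508772850036621, 59.07757568359375), 78.40782928466797) 451 (38, 26, 57, 23)
((65.65384674072266, 35.76923370361328), (13.139782905578613, 59.03095626831055), 78.69007110595703) 602 (38, 26, 57, 23)
```

```bash
python3 -m jog '[{"rot":[0,0,0],"travel":[0,-0.0516,0.135],"jaw":0},{"rot":[0,0,0],"travel":[0,-0.0516,0.135],"jaw":0},{"rot":[0,0,0],"travel":[0,-0.0516,0.135],"jaw":0},{"rot":[0,0,0],"travel":[0,-0.0516,0.135],"jaw":0},{"rot":[0,0,0],"travel":[0,-0.0516,0.135],"jaw":0},{"rot":[0,0,0],"travel":[0,-0.0516,0.135],"jaw":0},{"rot":[0,0,0],"travel":[0,-0.0516,0.135],"jaw":0},{"rot":[0,0,0],"travel":[0,-0.0516,0.135],"jaw":0}]'
python3 -m jog '[{"rot":[0,0,0],"travel":[0,0,0],"jaw":0},{"rot":[0,0,0],"travel":[0,0,0],"jaw":0}]'
python3 -c "
from h import *
s=ctrl.get_state();print(s['position'],R.from_rotvec(s['tool_rot']).as_matrix())"
```

```text
time: 10.75
position: [0.5175, -0.1864, 0.2679]
tool_rot: [1.103, 1.271, -1.104]
ft_force: [0.5, -0.2, -0.4]
grip_width: 0.499
time: 10.95
position: [0.5179, -0.1854, 0.2676]
tool_rot: [1.105, 1.271, -1.106]
ft_force: [0.4, 2.5, -0.3]
grip_width: 0.501
[ 0.51787816 -0.18535683  0.26755668] [[ 2.45863615e-04  9.90239425e-01  1.39376540e-01]
 [-6.12465703e-04  1.39376667e-01 -9.90239249e-01]
 [-9.99999782e-01  1.58100451e-04  6.40755337e-04]]
```

```bash
python3 -m jog '[{"rot":[0,0,0],"travel":[0,0,-0.045],"jaw":0},{"rot":[0,0,0],"travel":[0.1,0,0],"jaw":0},{"rot":[0,0,0],"travel":[0.1,0,0],"jaw":0},{"rot":[0,0,0],"travel":[0.1,0,0],"jaw":0},{"rot":[0,0,0],"travel":[0,0,0],"jaw":0}]'
python3 - <<'E'
from h import *
im=ctrl.get_image("side")[:,:,::-1]; cv2.imwrite("pics/side8.png",im); crop(im,280,80,400,210,4.6,"pics/s8.png")
s=ctrl.get_state();print(s['position'],s['ft_force'])
E
```

```text
time: 11.45
position: [0.5143, -0.1656, 0.1736]
tool_rot: [1.098, 1.284, -1.102]
ft_force: [-0.6, 0.6, -0.2]
grip_width: 0.5
[ 0.51587128 -0.16639444  0.17618697] [-0.04538249 -0.18141497  1.12619136]
```

View pics/s8.png

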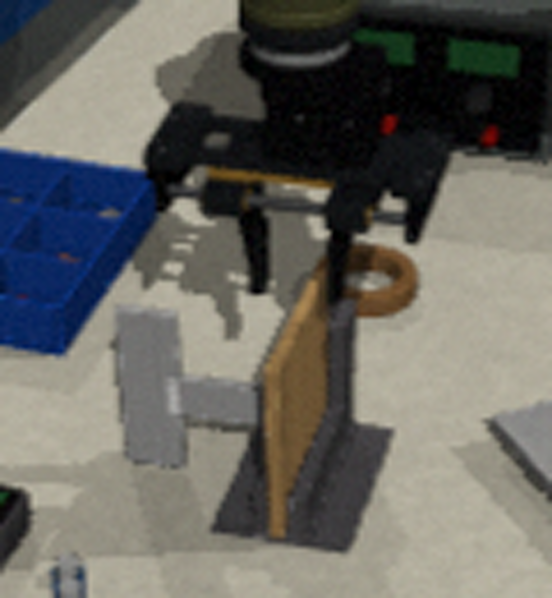

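```bash
python3 -m jog '[{"rot":[0,0,0],"travel":[0.06,0,0.015],"jaw":0},{"rot":[0,0,0],"travel":[0.06,0,0],"jaw":0},{"rot":[0,0,0],"travel":[0.06,0,0],"jaw":0},{"rot":[0,0,0],"travel":[0.05,0,0],"jaw":0},{"rot":[0,0,0],"travel":[0,0,0],"jaw":0},{"rot":[0,0,0],"travel":[0,0,0],"jaw":0}]'; python3 f.py
```

```text
time: 12.1
position: [0.5183, -0.1732, 0.1096]
tool_rot: [1.101, 1.273, -1.1]
ft_force: [0.2, 0.1, 1.1]
grip_width: 0.502
tool-frame force [-1.1  0.2 -0.1] pos [ 0.5183 -0.1732  0.1096] tau z [-0.   -0.08  0.05]
```

```bash
python3 -m jog '[{"rot":[0,0,0],"travel":[0.013,-0.005,0],"jaw":0},{"rot":[0,0,0],"travel":[0,0,0],"jaw":0.6},{"rot":[0,0,0],"travel":[0,0,0],"jaw":1},{"rot":[0,0,0],"travel":[0,0,0],"jaw":1},{"rot":[0,0,0],"travel":[0,0,0],"jaw":1},{"rot":[0,0,0],"travel":[0,0,0],"jaw":1}]' 30; python3 f.py
```

```text
time: 12.7
position: [0.5161, -0.1737, 0.1048]
tool_rot: [1.102, 1.274, -1.101]
ft_force: [-0.8, -0.1, -0.3]
grip_width: 0.133
tool-frame force [ 0.3 -0.8  0. ] pos [ 0.5161 -0.1737  0.1048] tau z [ 0.01 -0.15 -0.03]
```

```bash
python3 -m jog '[{"rot":[0,0,0],"travel":[0,0,0],"jaw":1},{"rot":[0,0,0],"travel":[-0.02,0,0],"jaw":1},{"rot":[0,0,0],"travel":[-0.04,0,0],"jaw":1},{"rot":[0,0,0],"travel":[-0.05,0,0],"jaw":1},{"rot":[0,0,0],"travel":[0,0,0],"jaw":1}]' 40; python3 f.py
python3 - <<'E'
from h import *
im=ctrl.get_image("side")[:,:,::-1]; crop(im,280,80,400,210,4.6,"pics/s9.png")
E
```

```text
time: 13.2
position: [0.5158, -0.174, 0.1399]
tool_rot: [1.101, 1.273, -1.103]
ft_force: [-3.1, -0.7, -3.1]
grip_width: 0.117
tool-frame force [ 3.1 -3.2  0.2] pos [ 0.5158 -0.174   0.1399] tau z [-0.18  0.76 -0.09]
```

View pics/s9.png

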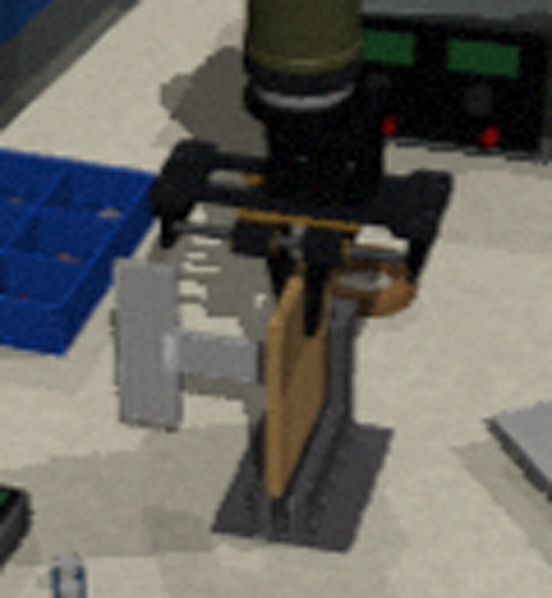

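```bash
python3 -m jog '[{"rot":[0,0,0],"travel":[-0.08,0,0],"jaw":1},{"rot":[0,0,0],"travel":[-0.12,0,0],"jaw":1},{"rot":[0,0,0],"travel":[-0.12,0,0],"jaw":1},{"rot":[0,0,0],"travel":[-0.02,0,0],"jaw":1},{"rot":[0,0,0],"travel":[0,0,0],"jaw":1}]'; python3 f.py
python3 -c "
from h import *
s=ctrl.get_state();print(R.from_rotvec(s['tool_rot']).as_matrix())"
```

```text
time: 13.75
position: [0.5172, -0.1738, 0.2407]
tool_rot: [1.102, 1.271, -1.1]
ft_force: [0.3, 0.1, -4.5]
grip_width: 0.118
tool-frame force [ 4.5  0.3 -0. ] pos [ 0.5172 -0.1738  0.2407] tau z [-0.03  0.03  0.01]
[[ 0.00344296  0.98942783  0.14498521]
 [-0.00113407  0.14498984 -0.98943249]
 [-0.99999343  0.00324215  0.00162127]]
```

```bash
python3 -m jog '[{"rot":[0,0,0],"travel":[0,0.008,-0.05],"jaw":1},{"rot":[0,0,0],"travel":[0,0.0165,-0.115],"jaw":1},{"rot":[0,0,0],"travel":[0,0.0165,-0.115],"jaw":1},{"rot":[0,0,0],"travel":[0,0.0165,-0.115],"jaw":1},{"rot":[0,0,0],"travel":[0,0.0165,-0.115],"jaw":1},{"rot":[0,0,0],"travel":[0,0.0165,-0.115],"jaw":1},{"rot":[0,0,0],"travel":[0,0.0165,-0.115],"jaw":1},{"rot":[0,0,0],"travel":[0,0.0165,-0.115],"jaw":1}]'
python3 -m jog '[{"rot":[0,0,0],"travel":[0,0.0165,-0.115],"jaw":1},{"rot":[-0.14,0,0],"travel":[0,0.0165,-0.115],"jaw":1},{"rot":[0,0,0],"travel":[0,0.008,-0.06],"jaw":1},{"rot":[0,0,0],"travel":[0,0,0],"jaw":1},{"rot":[0,0,0],"travel":[0,0,0],"jaw":1}]'; python3 f.py
python3 - <<'E'
from h import *
s=ctrl.get_state();print(R.from_rotvec(s['tool_rot']).as_matrix())
im=ctrl.get_image("side")[:,:,::-1]; cv2.imwrite("pics/side10.png",im);crop(im,200,120,400,300,3.3,"pics/s10.png")
im=ctrl.get_image("top")[:,:,::-1]; cv2.imwrite("pics/top10.png",im);crop(im,180,120,340,320,3,"pics/t10.png")
E
```

```text
time: 14.55
position: [0.5137, 0.0881, 0.2373]
tool_rot: [1.099, 1.278, -1.103]
ft_force: [1.0, -0.4, -3.8]
grip_width: 0.113
time: 15.05
position: [0.5134, 0.174, 0.2377]
tool_rot: [1.089, 1.282, -1.094]
ft_force: [-0.1, -0.3, -4.1]
grip_width: 0.111
tool-frame force [ 4.1 -0.2  0.3] pos [0.5134 0.174  0.2377] tau z [-0.08 -0.04  0.02]
[[-3.36231139e-03  9.87299595e-01  1.58833893e-01]
 [-9.64389663e-04  1.58831515e-01 -9.87305231e-01]
 [-9.99993882e-01 -3.47280539e-03  4.18100511e-04]]
```

View pics/s10.png

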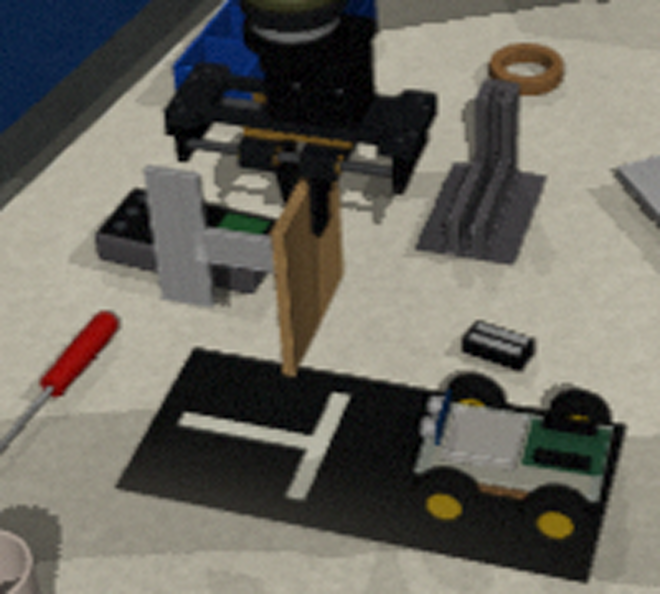

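View pics/t10.png

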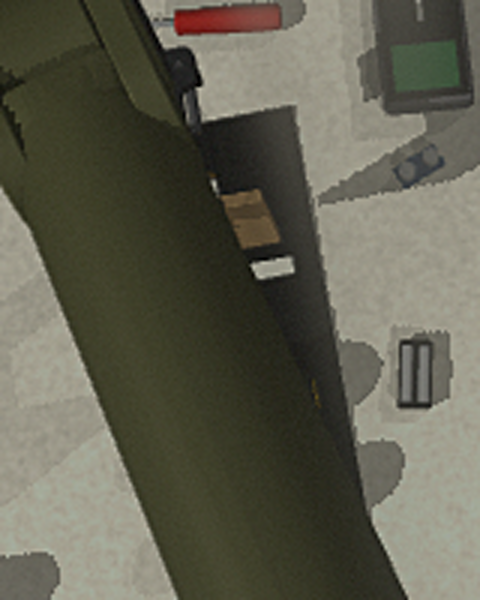

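Run:
```python
from h import *
np.set_printoptions(precision=4,suppress=True)
S=lambda x,y:(200+x/3.3-.4,120+y/3.3-.4)
for a in [(338,396),(298,498),(182,420),(322,445)]: print("tape",plane("side",*S(*a),.003)[:2])
im=cv2.imread("pics/side10.png").astype(float).mean(2)
P=[];W=[]
for v in range(235,275):
    for u in range(250,310):
        if im[v,u]>85: P.append(plane("side",u,v,.003)[:2]); W.append(im[v,u]-30)
P=np.array(P);W=np.array(W);c=np.array([.516,.1755]);th=np.radians(9)
for it in range(5):
    ex=np.array([np.cos(th),np.sin(th)]); ey=np.array([-ex[1],ex[0]])
    a=(P-c)@ex;b=(P-c)@ey
    st=(a>.015)&(a<.13)&(abs(b)<.016);cb=(abs(a)<.014)&(abs(b)<.08)
    ks=np.polyfit(a[st],b[st],1);kc=np.polyfit(b[cb],a[cb],1)
    print(c,np.degrees(th),ks,kc,b[cb].min(),b[cb].max(),a[st].max()); th+=np.arctan(ks[0]);c=c+ex*kc[1]+ey*ks[1]
# panel expected near edge
t=np.array([.5134,.174,.2377]);ex=np.array([.9873,.1588,0]);ey=np.array([-.1588,.9873,0])
for z in (-.0968,.0432):
  for x in (-.005,.005): print(z,x,proj("side",t+ey*.0667+ex*x+[0,0,z]))
print([S(*a) for a in [(290,374),(281,367),(298,375),(275,237),(291,240)]])
for r in (75,120):
  for z in (1,132): print(r,z,proj("side",t+ex*(r+11)/1e3+ey*.0017+[0,0,z/1e3-.0968]))
print([S(*a) for a in [(213,306),(162,297),(200,170),(147,165)]])
```

```text
tape [0.5256 0.1174]
tape [0.5014 0.2406]
tape [0.6368 0.1994]
tape [0.511  0.1775]
[0.516  0.1755] 9.0 [0.0078 0.0017] [-0.001  -0.0009] -0.06282221066585787 0.06685239365430828 0.12524205844591332
[0.5149 0.1771] 9.44832531711012 [-0.0024  0.0002] [ 0.0067 -0.    ] -0.06454116391029373 0.06506342017346263 0.12608433774268157
[0.5148 0.1773] 9.30972480631075 [-0.0001  0.    ] [0.0043 0.    ] -0.0647631637799924 0.06486391477535237 0.1260989447330623
[0.5148 0.1773] 9.306573586394734 [-0.  0.] [0.0043 0.    ] -0.06476724492786141 0.06486033624290638 0.1260979065761925
[0.5148 0.1773] 9.306501940437803 [-0.  0.] [0.0043 0.    ] -0.0647673375645117 0.06486025502913294 0.12609789854478592
-0.0968 -0.005 [288.473  233.1959]
-0.0968 0.005 [284.7794 232.5319]
0.0432 -0.005 [285.1962 190.0203]
0.0432 0.005 [281.2487 189.3882]
[(287.4787878787879, 232.93333333333334), (284.75151515151515, 230.8121212121212), (289.90303030303033, 233.23636363636362), (282.9333333333334, 191.4181818181818), (287.7818181818182, 192.32727272727274)]
75 1 [264.0971 211.3543]
75 132 [259.6911 171.9116]
120 1 [248.5699 208.6894]
120 132 [243.2398 169.3855]
[(264.1454545454546, 212.32727272727274), (248.6909090909091, 209.6), (260.20606060606065, 171.1151515151515), (244.14545454545456, 169.6)]
```

```bash
python3 -m jog '[{"rot":[0,0,0],"travel":[0.08,0.008,0],"jaw":1},{"rot":[0,0,0],"travel":[0.1,0,0],"jaw":1},{"rot":[0,0,0],"travel":[0.1,0,0],"jaw":1},{"rot":[0,0,0],"travel":[0.08,0,0],"jaw":1},{"rot":[0,0,0],"travel":[0.05,0,0],"jaw":1},{"rot":[0,0,0],"travel":[0,0,0],"jaw":1},{"rot":[0,0,0],"travel":[0,0,0],"jaw":1}]'; python3 f.py
python3 - <<'E'
from h import *
s=ctrl.get_state();print(R.from_rotvec(s['tool_rot']).as_matrix())
im=ctrl.get_image("side")[:,:,::-1]; cv2.imwrite("pics/side11.png",im);crop(im,220,170,330,290,5,"pics/s11.png")
E
```

```text
time: 15.85
position: [0.5179, 0.1735, 0.1173]
tool_rot: [1.094, 1.279, -1.092]
ft_force: [0.5, 0.9, -3.9]
grip_width: 0.117
tool-frame force [ 3.9  0.6 -0.9] pos [0.5179 0.1735 0.1173] tau z [-0.01 -0.05  0.01]
[[ 7.65448765e-04  9.87763994e-01  1.55954182e-01]
 [ 1.80523777e-04  1.55954089e-01 -9.87764288e-01]
 [-9.99999691e-01  7.84236393e-04 -5.89400220e-05]]
```

View pics/s11.png

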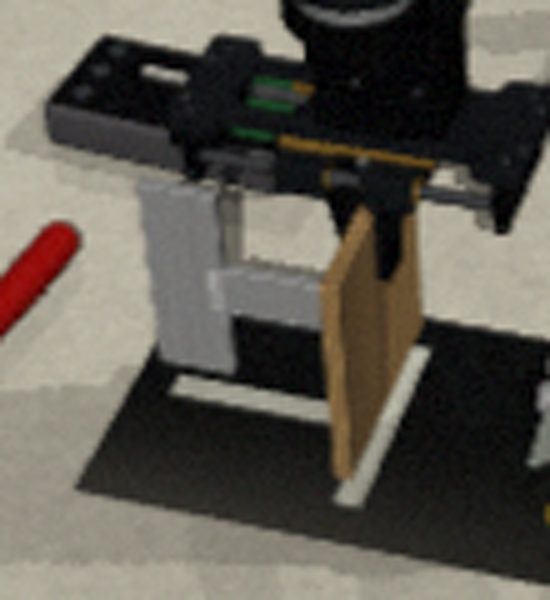

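```bash
python3 -m jog '[{"rot":[0,0,0],"travel":[0.02,-0.004,-0.003],"jaw":1},{"rot":[0,0,0],"travel":[0.02,0,0],"jaw":1},{"rot":[0,0,0],"travel":[0,0,0],"jaw":1},{"rot":[0,0,0],"travel":[0,0,0],"jaw":1}]'; python3 f.py;python3 -m jog '[{"rot":[0,0,0],"travel":[0,0,0],"jaw":1},{"rot":[0,0,0],"travel":[0,0,0],"jaw":1}]'
```

```text
time: 16.3
position: [0.5158, 0.1744, 0.1045]
tool_rot: [1.092, 1.28, -1.093]
ft_force: [1.3, -0.4, -3.5]
grip_width: 0.111
tool-frame force [3.5 1.2 0.6] pos [0.5158 0.1744 0.1045] tau z [-0.01 -0.01  0.05]
time: 16.5
position: [0.5162, 0.1745, 0.1048]
tool_rot: [1.093, 1.279, -1.092]
ft_force: [0.3, 0.3, -3.1]
grip_width: 0.112
```

```bash
python3 -m jog '[{"rot":[0,0,0],"travel":[0.008,0,0],"jaw":1},{"rot":[0,0,0],"travel":[0,0,0],"jaw":1}]'; python3 -m jog '[{"rot":[0,0,0],"travel":[0.005,0,0],"jaw":1},{"rot":[0,0,0],"travel":[0,0,0],"jaw":1}]';python3 f.py
```

```text
time: 16.7
position: [0.5158, 0.1743, 0.1019]
tool_rot: [1.092, 1.28, -1.093]
ft_force: [-0.4, 0.1, -4.1]
grip_width: 0.112
time: 16.9
position: [0.5158, 0.1744, 0.1005]
tool_rot: [1.092, 1.28, -1.093]
ft_force: [-0.6, 0.2, -3.3]
grip_width: 0.108
tool-frame force [ 3.3 -0.6 -0.3] pos [0.5158 0.1744 0.1005] tau z [-0.01 -0.07 -0.03]
```

```bash
python3 -m jog '[{"rot":[0,0,0],"travel":[0.004,0,0],"jaw":1},{"rot":[0,0,0],"travel":[0,0,0],"jaw":1}]';python3 f.py
```

```text
time: 17.1
position: [0.5162, 0.1745, 0.0996]
tool_rot: [1.093, 1.279, -1.092]
ft_force: [-0.2, -1.2, -3.9]
grip_width: 0.113
tool-frame force [ 3.9 -0.4  1.2] pos [0.5162 0.1745 0.0996] tau z [-0.02 -0.02 -0.  ]
```

```bash
python3 -m jog '[{"rot":[0,0,0],"travel":[0.003,0,0],"jaw":1},{"rot":[0,0,0],"travel":[0,0,0],"jaw":1}]';python3 f.py; python3 -m jog '[{"rot":[0,0,0],"travel":[0.003,0,0],"jaw":1},{"rot":[0,0,0],"travel":[0,0,0],"jaw":1}]';python3 f.py
```

```text
time: 17.3
position: [0.5163, 0.1745, 0.0996]
tool_rot: [1.093, 1.279, -1.092]
ft_force: [-2.0, -0.8, 5.2]
grip_width: 0.112
tool-frame force [-5.2 -2.1  0.5] pos [0.5163 0.1745 0.0996] tau z [-0.26  0.67 -0.02]
time: 17.5
position: [0.5164, 0.1745, 0.0996]
tool_rot: [1.093, 1.278, -1.092]
ft_force: [-3.2, -1.9, 11.1]
grip_width: 0.114
tool-frame force [-11.1  -3.5   1.3] pos [0.5164 0.1745 0.0996] tau z [-0.39  1.25 -0.02]
```

Run:
```python
from h import *
im=ctrl.get_image("side")[:,:,::-1]; cv2.imwrite("pics/side12.png",im);crop(im,220,170,330,290,5,"pics/s12.png")
```

```text
(no output)
```

View pics/s12.png

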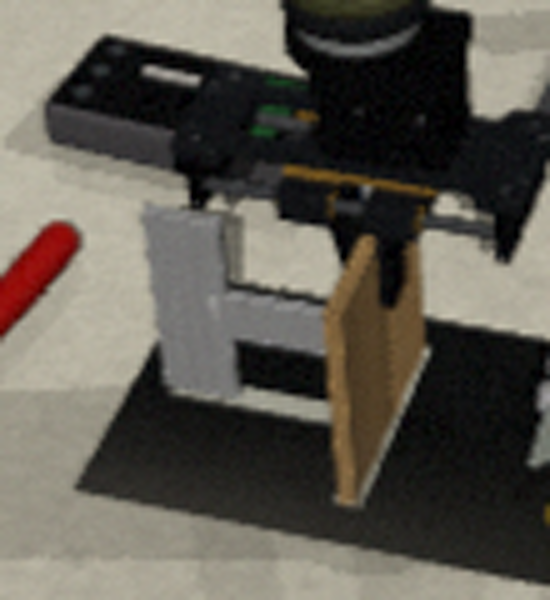

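```bash
python3 -m jog '[{"rot":[0,0,0],"travel":[-0.004,0,0],"jaw":1},{"rot":[0,0,0],"travel":[0,0,0],"jaw":1}]' 10;python3 f.py; python3 -m jog '[{"rot":[0,0,0],"travel":[0,0,0],"jaw":0.6},{"rot":[0,0,0],"travel":[0,0,0],"jaw":0.3},{"rot":[0,0,0],"travel":[0,0,0],"jaw":0},{"rot":[0,0,0],"travel":[0,0,0],"jaw":0},{"rot":[0,0,0],"travel":[0,0,0],"jaw":0}]';python3 f.py
python3 - <<'E'
from h import *
im=ctrl.get_image("side")[:,:,::-1]; cv2.imwrite("pics/side13.png",im);crop(im,220,170,330,290,5,"pics/s13.png")
E
```

```text
time: 17.75
position: [0.5165, 0.1746, 0.0995]
tool_rot: [1.093, 1.279, -1.092]
ft_force: [-1.5, -1.8, 2.7]
grip_width: 0.115
tool-frame force [-2.7 -1.7  1.5] pos [0.5165 0.1746 0.0995] tau z [-0.21  0.3   0.01]
time: 18.25
position: [0.5159, 0.1745, 0.0988]
tool_rot: [1.092, 1.28, -1.093]
ft_force: [1.4, 0.1, 0.4]
grip_width: 0.462
tool-frame force [-0.4  1.4  0.1] pos [0.5159 0.1745 0.0988] tau z [ 0.01 -0.16  0.03]
```

View pics/s13.png

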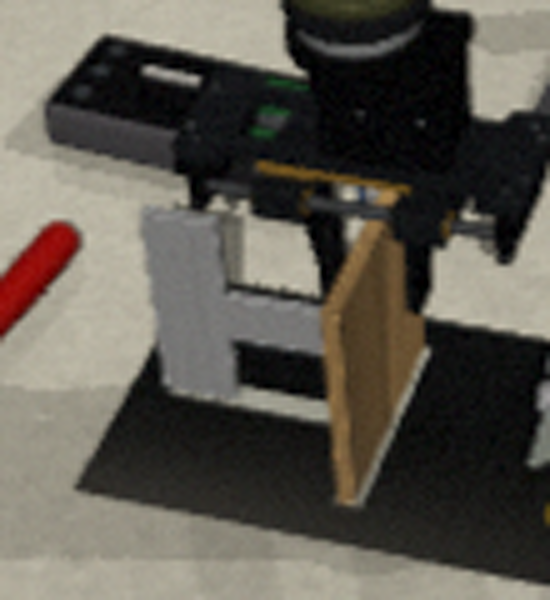

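```bash
python3 -m jog '[{"rot":[0,0,0],"travel":[-0.03,0,0],"jaw":0},{"rot":[0,0,0],"travel":[-0.06,0,0],"jaw":0},{"rot":[0,0,0],"travel":[-0.1,0,0],"jaw":0},{"rot":[0,0,0],"travel":[-0.14,0,0],"jaw":0},{"rot":[0,0,0],"travel":[-0.14,0,0],"jaw":0},{"rot":[0,0,0],"travel":[-0.14,0,0],"jaw":0},{"rot":[0,0,0],"travel":[0,0,0.12],"jaw":0},{"rot":[0,0,0],"travel":[0,0,0.14],"jaw":0}]'
python3 -m jog '[{"rot":[0,0,0],"travel":[0,0,0.14],"jaw":0},{"rot":[0,0,0],"travel":[0,0,0.14],"jaw":0},{"rot":[0,0,0],"travel":[0,0,0.14],"jaw":0},{"rot":[0,0,0],"travel":[0,0,0.14],"jaw":0},{"rot":[0,0,0],"travel":[0,0,0.14],"jaw":0},{"rot":[0,0,0],"travel":[0,0,0],"jaw":0}]'; python3 f.py
python3 - <<'E'
from h import *
im=ctrl.get_image("side")[:,:,::-1]; cv2.imwrite("pics/side14.png",im);crop(im,220,150,400,290,4,"pics/s14.png")
im=ctrl.get_image("top")[:,:,::-1]; cv2.imwrite("pics/top14.png",im);crop(im,205,150,335,315,3.6,"pics/t14.png")
E
```

```text
time: 19.1
position: [0.5288, 0.0992, 0.2849]
tool_rot: [1.091, 1.279, -1.085]
ft_force: [0.7, -0.2, -0.8]
grip_width: 0.499
time: 19.7
position: [0.5607, -0.1184, 0.282]
tool_rot: [1.098, 1.273, -1.103]
ft_force: [0.4, 0.3, -0.0]
grip_width: 0.503
tool-frame force [ 0.   0.4 -0.3] pos [ 0.5607 -0.1184  0.282 ] tau z [-0.05 -0.11 -0.  ]
```

View pics/s14.png

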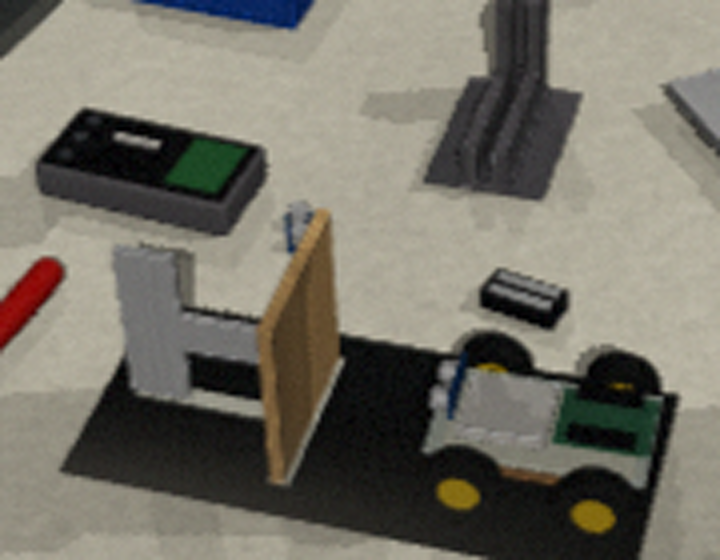

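View pics/t14.png

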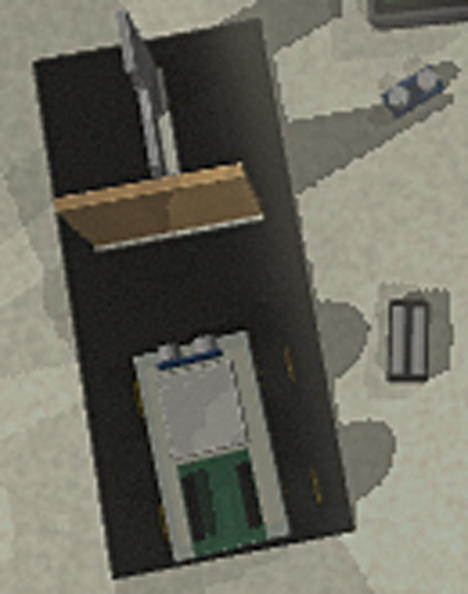

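View pics/top14.png

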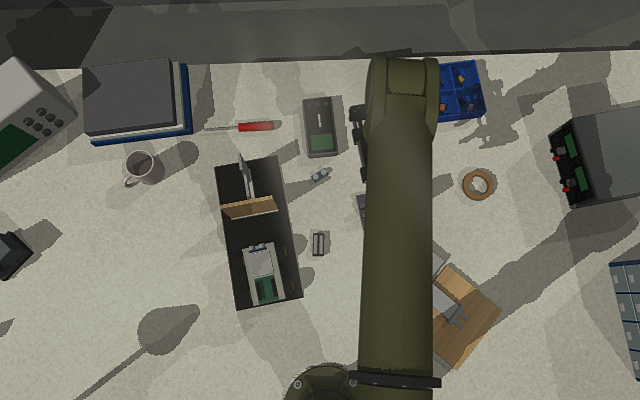

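Run:
```python
from h import *
np.set_printoptions(precision=4,suppress=True)
U=lambda x,y:(205+x/3.6-.4,150+y/3.6-.4);S=lambda x,y:(220+x/4-.4,150+y/4-.4)
L=plane("top",*U(96,247),.003);Rr=plane("top",*U(263,214),.003)
d=L-Rr;ex=np.array([d[1],-d[0],0])/np.linalg.norm(d)
print("front bottom",L,Rr,"yaw",np.degrees(np.arctan2(-d[0],d[1])),np.linalg.norm(d),"centre",(L+Rr)/2+.005*ex)
a=[plane("top",*U(*p),.143) for p in [(58,200),(238,164),(243,177),(64,212)]]
c=sum(a)/4;w=a[0]+a[3]-a[1]-a[2];print("top c",c,"yaw",np.degrees(np.arctan2(-w[0],w[1])),np.linalg.norm(w)/2)
# blade top z .135 : outer / inner ends
print("blade top",plane("top",*U(122,12),.135),plane("top",*U(160,88),.135))
# side: panel near bottom corners & blade bottom
print("side bottom near front",plane("side",*S(287,484),.003), "far front",plane("side",*S(342,360),.003))
print("blade foot",plane("side",*S(136,392),.004),plane("side",*S(186,402),.004))
ex=np.array([.9874,.158,0]);m=np.array([.5154,.1764,.003]);print("leg mark",m+.112*ex)
```

```text
front bottom [0.5005 0.2379 0.003 ] [0.5215 0.1104 0.003 ] yaw 9.358883605112304 0.1291744432440542 centre [0.516 0.175 0.003]
top c [0.5155 0.1745 0.143 ] yaw 9.438610812177235 0.12357734196272485
blade top [0.6439 0.1957 0.135 ] [0.5879 0.1693 0.135 ]
side bottom near front [0.4976 0.2393 0.003 ] far front [0.5174 0.1138 0.003 ]
blade foot [0.6377 0.2042 0.004 ] [0.5997 0.1986 0.004 ]
leg mark [0.626  0.1941 0.003 ]
```

```bash
python3 -c "
from bench import ctrl
print(ctrl.close_job(), ctrl.get_state()['time'])"
```

```text
the job is handed in; nothing more can be done
the job is handed in; nothing more can be done
```

The panel is standing upright on the T with its leg out, and I've handed the job in at about 20 s of the 67 s allowed.

**What I did**
- **Choosing the panel:** I used the smaller panel standing in the holder, at pixel (385, 203) in the top view. The other panel, lying flat at (440, 310), I took for the larger look-alike.
- **Opening the leg:** I swung it along its arc with shut fingers at about 2–3 N. At the stop the force rose to about 13 N with under 1 mm of movement, below the 20 N limit.
- **Moving the panel:** I gripped the top edge, lifted it about 135 mm straight up and carried it to the T. I lowered it until it touched, with at most 11 N upward on the tool, then eased off and let go.

**Last checks**

| Check | Measured | Target |
|---|---|---|
| Panel centre (top view) | (0.516, 0.175) m | (0.516, 0.1755) m |
| Panel yaw | about 9.4° | about 9.0–9.3° |

- The leg lies along the stem, with its foot within about 1 cm of the leg mark.
- In the pictures the panel is upright. The rover, battery, sensor, multimeter, screwdriver and mug look unmoved. The arm was clear of everything.

**What disagreed**
- The two cameras placed the T about 2 mm apart, so I aimed for the middle.
- The panel did not visibly slide to the post while I pushed the leg. I judged the stop by the force: 13 N is far more than the roughly 2 N of hinge friction. In the top view the leg also looked square, though its edges measured a few degrees apart.
- During the arc the finger drifted outwards, so the final push was nearer 110 mm from the hinge than the 100 mm push point.

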